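Get the block plane out from behind the tins

ROBOT

A 6-joint arm with a two-finger parallel gripper is mounted at the origin on the work surface. World frame = base frame: x ahead of the robot, y to its left, z up, the work surface at z = 0. Lengths are in m, angles in rad, forces in N, time in s.
With the tool pointing down it reaches from about 0.4 to 0.825 m from the base axis. Payload 7 kg.
Tool frame: the origin (TCP) lies at the very end of the fingers, on their centre line; the grasp point (between the pads) lies arm.hold_point_z behind it (arm.hold_point_z is the distance from the TCP to the grasp point, in m); z points along the fingers, y is the line along which they close (so a half turn about z gives the same grasp; the last joint's range is limited). The gripper opens to 88 mm and grips with 3 to 60 N. Pads are 19 mm wide; open, the fingers measure 130 mm over their backs; the gripper's body (78 mm by 193 mm) begins 47 mm behind the grasp point.
Start: joints at [1.516, 0.359, 0.012, 0, -1.224, -0.288], TCP at [0.227, 0.636, 0.227] pointing down, gripper open.
Joint ranges: [-3.07, 3.07], [-1.43, 2.12], [-1.02, 1.25], [-3.03, 1.67], [-3.05, -0], [-3.03, 3.03]. Speed limits (rad/s): [2.39, 2.39, 3.01, 3.14, 3.14, 3.14].

INTERFACE

Orientations are given as [roll, pitch, yaw] about the fixed x, y, z axes, in that order (R = Rz(yaw) Ry(pitch) Rx(roll)).
In Python, from station import arm, optics, get_state gives the robot as it stands (arm), with the cameras (optics) and the readings as plain functions.
- The arm moves only by the shell command python3 nudge.py 'ROWS' [FORCE]. ROWS is a JSON list of rows, 1 to 20 of them, each of 5 numbers: the finger opening in m, then dx, dy, dz in m, then a turn about the tool's z in rad; each row is the pose to reach, as a shift and turn from the pose commanded when the command began, along the tool's axes at that moment; what a row does not reach only later rows make up. A row lasts 1/12 s, in which the tool goes at most 0.0417 m and 0.125 rad, less where a joint would pass 70% of its speed; a pose out of reach is approached as far as the arm can. The fingers move at their own pace and stop on an object; FORCE is the grip in N (left out, the last holds). Time passes only in rows, so rows that do not move let the fingers close. It prints the time, the measured TCP pose, the force, the opening and the grip force at its end.
- get_state(): the state, without advancing time (a new reading comes with each control period).
- optics.grab_frame(name): name is "side" or "top"; returns the picture (400x640x3 uint8, red, green, blue); there is no depth.
- optics.camera_params(name): a dict with "fx", "fy", "cx", "cy" (pixels), "D" ([k1, k2, p1, p2, k3] as OpenCV has them; the pictures are not rectified), "T" (4x4, takes a point from camera to world coordinates). Camera axes: x right, y down, z forward; pixel columns grow to the right and rows downward; lengths in m; the calibration is good to about 2 mm. A picture is of the moment at which its call begins. camera_params takes no time and is no camera call.
- arm.job_done(): hands the job in; it is judged then, once.
The state is a dict: "t": time; "q": joint angles; "qd": joint speeds; "joint_efforts": joint torques, N m; "eef_pos": TCP position; "ee_rot": TCP orientation; "force": force on the tool from outside, world axes, zero at the start; "moment": the same for the moment, N m; "width": finger opening in m; "gripper_force": force on a finger pad.
Only numpy, scipy, OpenCV 4.12 (cv2) and the standard library are available. Lean on these libraries where they do the work, as an engineer would, in place of code of your own. Each camera call takes 0.05 s, during which the arm holds its last target. There are 200 camera calls.

TASK

The block plane lies boxed in at the back of the plywood store tray: stand the three things in front of it (round wax tin, screw jar, small wooden box) in the empty dark side tray, and once all three are there, lay the plane sole down in the middle of the cork pad, lengthwise along it. Then put the tin, jar and box back in the store tray, each upright exactly where it stood at the start. Never tip anything over, including the glue bottle and oil can standing in the store tray.

Things in the scene. Friction and masses are not known exactly. Their poses are not given: they have to be found in the camera images.
- wax_tin: low round aluminium tin with a flat lid, loose: diameter 56 mm at the lid (upper 14 mm), 54 mm below, 46 mm high, 0.2 kg. Origin: centre of the underside, z up.
- screw_jar: round glass jar filled with dark screws, with a flat steel lid of the same diameter, loose: diameter 50 mm, 60 mm high, 0.2 kg. Origin: centre of the underside, z up.
- wood_box: small closed wooden box with a brass catch, loose, lid fixed shut: 54 mm along its x, 50 mm along its y, 46 mm high, 0.14 kg. Origin: centre of the underside, z up; the catch is on the -x side, 2 mm proud.
- plane: steel block plane, round wooden front knob, loose, sole down: 150 mm along its x, 44 mm wide along y, 0.45 kg. Flat upright cheeks 44 mm apart, 38 mm high from x = -45 to +35 mm, 19 mm or more elsewhere; nothing on it is above 52 mm. Origin: centre of the underside, z up. Starts along the store tray's y, about 10 mm behind the three things. Grip across the cheeks.
- store_tray: shallow plywood tray, fixed: 190 mm along its x, 310 mm along its y, walls 22 mm high and 8 mm thick, inner floor 8 mm above its origin. Origin: centre of the underside; x points to its back, away from the robot. The tin, jar and box stand in its front half in a row along y, about 90 mm apart (gaps of about 35 mm), in any order.
- side_tray: empty shallow tray of dark wood, fixed, to one side: 190 mm along its x, 230 mm along its y, walls 18 mm high and 5 mm thick, inner floor 5 mm above its origin. Origin: centre of the underside.
- cork_pad: rectangular cork pad on a thin wooden base, fixed, on the other side: 200 mm along its x, 84 mm along its y, top 12 mm above its origin. Origin: centre of the underside.
- glue_bottle: white plastic bottle, loose, a bystander: diameter 36 mm, 115 mm high, in a back corner of the store tray beyond one end of the plane. Origin: centre of the underside, z up.
- oil_can: copper oil can with a thin spout, loose, a bystander: diameter 40 mm, spout tip 85 mm high, in the other back corner of the store tray. Origin: centre of the underside, z up.

How it is judged:
On the way, in this order (a step that is already met when the one before it is completed fails the run):
1. tin, jar and box all stand upright and released in the side tray, the plane still in the store tray (x of wax_tin in the frame of side_tray between -0.075 and 0.075 m and y of wax_tin in the frame of side_tray between -0.095 and 0.095 m and z of each of wax_tin, screw_jar, wood_box in the frame of side_tray below 0.012 m and linear speed of each of wax_tin, screw_jar, wood_box below 0.03 m/s and contact force between the fingers and wax_tin below 0.3 N and angle between each of wax_tin, screw_jar, wood_box's own z axis and vertical below 0.15 rad and x of screw_jar in the frame of side_tray between -0.075 and 0.075 m and y of screw_jar in the frame of side_tray between -0.095 and 0.095 m and contact force between the fingers and screw_jar below 0.3 N and x of wood_box in the frame of side_tray between -0.075 and 0.075 m and y of wood_box in the frame of side_tray between -0.095 and 0.095 m and contact force between the fingers and wood_box below 0.3 N and distance of plane from where it was at the start of the episode below 0.04 m), for 0.2 s.
2. the plane lies released on the cork pad while the three still stand in the side tray (horizontal distance between plane and cork_pad below 0.015 m and angle between the x axis of plane and the x axis of cork_pad, either way round below 0.2 rad and z of plane in the frame of cork_pad between 0.008 and 0.016 m and linear speed of each of plane, wax_tin, screw_jar, wood_box below 0.03 m/s and contact force between the fingers and plane below 0.3 N and angle between each of plane, wax_tin, screw_jar, wood_box's own z axis and vertical below 0.15 rad and x of wax_tin in the frame of side_tray between -0.075 and 0.075 m and y of wax_tin in the frame of side_tray between -0.095 and 0.095 m and z of each of wax_tin, screw_jar, wood_box in the frame of side_tray below 0.012 m and contact force between the fingers and wax_tin below 0.3 N and x of screw_jar in the frame of side_tray between -0.075 and 0.075 m and y of screw_jar in the frame of side_tray between -0.095 and 0.095 m and contact force between the fingers and screw_jar below 0.3 N and x of wood_box in the frame of side_tray between -0.075 and 0.075 m and y of wood_box in the frame of side_tray between -0.095 and 0.095 m and contact force between the fingers and wood_box below 0.3 N), for 0.2 s.
At the end, for the whole second after the job is handed in: The plane lies on its sole on the cork pad, its centre within 15 mm of the pad's and its length within 0.2 rad of the pad's; the tin, jar and box stand upright, each within 15 mm of where it stood at the start; all are released and at rest (horizontal distance between plane and cork_pad below 0.015 m and angle between the x axis of plane and the x axis of cork_pad, either way round below 0.2 rad and z of plane in the frame of cork_pad between 0.008 and 0.016 m and linear speed of each of plane, wax_tin, screw_jar, wood_box below 0.03 m/s and contact force between the fingers and plane below 0.3 N and angle between each of plane, wax_tin, screw_jar, wood_box's own z axis and vertical below 0.15 rad and distance of each of wax_tin, screw_jar, wood_box from where it was at the start of the episode below 0.015 m and contact force between the fingers and wax_tin below 0.3 N and contact force between the fingers and screw_jar below 0.3 N and contact force between the fingers and wood_box below 0.3 N); the robot touches nothing.
It fails at once if the glue bottle or the oil can is tipped over (angle between any of glue_bottle, oil_can's own z axis and vertical above 0.6 rad).
It fails at once if the tin, jar, box or plane is tipped over (angle between any of wax_tin, screw_jar, wood_box, plane's own z axis and vertical above 0.8 rad).
It also fails if it takes over 141 s, if anything falls off the work surface, if the arm or the gripper's body presses on something with over 40 N, if the wrist force passes 120 N, or if a joint passes its speed limit or range.

## Working session

There is one attempt and no reset: what is moved stays moved. The work goes in short steps, Python scripts to look and compute and a shell command to move; the robot and the scene stay as the last step left them, time stands still between calls to the robot, and variables do not carry over. Pictures are saved under pics/ and viewed, at most 14 in all, crops included, and the job is handed in when it is done.

```bash
ls; mkdir -p pics
python3 - <<'E'
from station import arm, optics, get_state
import cv2,numpy as np
np.set_printoptions(precision=4,suppress=True)
for n in("top","side"):
    im=optics.grab_frame(n); cv2.imwrite(f"pics/{n}0.png",im[:,:,::-1]); p=optics.camera_params(n); print(p)
print(get_state(),arm.hold_point_z)
E
```

```text
nudge.py
pics
station.py
{'fx': 401.492226180572, 'fy': 401.492226180572, 'cx': 323.53174341302474, 'cy': 205.75491419633386, 'D': array([-0.0141,  0.    ,  0.    ,  0.    ,  0.    ]), 'T': array([[ 0.0166, -0.9899,  0.1409,  0.4238],
       [-0.9996, -0.0195, -0.0192,  0.0102],
       [ 0.0218, -0.1406, -0.9898,  1.0908],
       [ 0.    ,  0.    ,  0.    ,  1.    ]])}
{'fx': 476.41022323222927, 'fy': 476.41022323222927, 'cx': 318.2079710944935, 'cy': 206.97231867783378, 'D': array([-0.0529,  0.    ,  0.    ,  0.    ,  0.    ]), 'T': array([[ 0.8812, -0.2854,  0.3769,  0.149 ],
       [-0.4726, -0.5552,  0.6844, -0.7108],
       [ 0.0139, -0.7812, -0.6242,  0.7304],
       [ 0.    ,  0.    ,  0.    ,  1.    ]])}
{'t': 0.1, 'q': array([ 1.5161,  0.3593,  0.0111, -0.0003, -1.2241, -0.2881]), 'qd': array([-0.0003, -0.0015,  0.0017,  0.0029,  0.0002,  0.0002]), 'joint_efforts': array([ -0.0016, -58.4161,  29.3754,   7.0156,   0.0102,  -0.    ]), 'eef_pos': array([0.2268, 0.6353, 0.2257]), 'ee_rot': array([ 3.1401, -0.0002, -0.3429]), 'force': array([-0.0867,  0.3779,  0.0225]), 'moment': array([ 0.0357, -0.0526,  0.0545]), 'gripper_force': 0.0, 'width': 0.0874819964072796} 0.0188
```

View pics/top0.png

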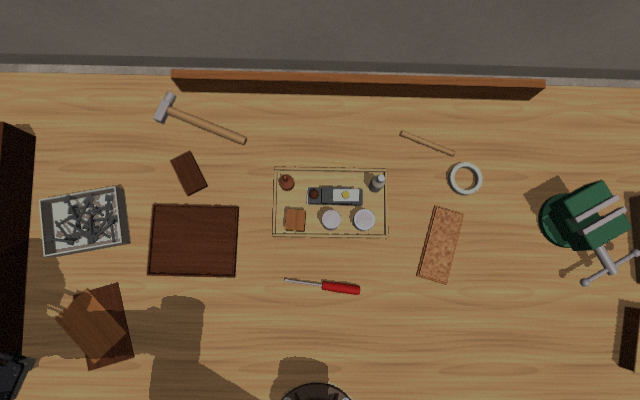

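View pics/side0.png

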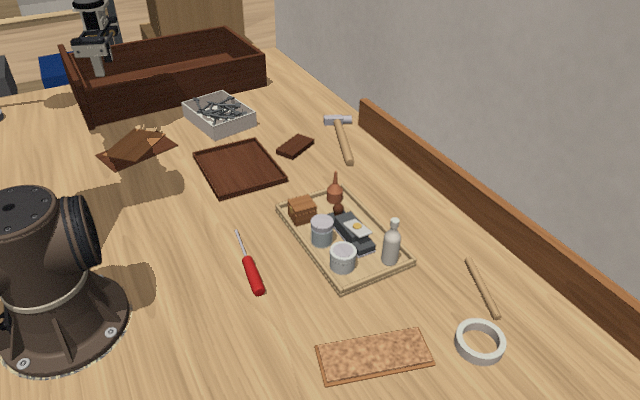

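The top view shows the side tray at (193,240), the store tray at (330,202) and the pad at (440,245). The row is the box at (295,219), then two round items at (331,219) and (364,219). I'll zoom in to identify the round ones.

Run:
```python
import cv2,numpy as np
a=cv2.imread("pics/top0.png")[155:250,262:402]; a=cv2.resize(a,None,fx=5,fy=5,interpolation=cv2.INTER_CUBIC)
cv2.imwrite("pics/c1.png",a)
b=cv2.imread("pics/side0.png")[165:300,265:425]; b=cv2.resize(b,None,fx=4,fy=4,interpolation=cv2.INTER_CUBIC)
cv2.imwrite("pics/c2.png",b)
```

```text
(no output)
```

View pics/c1.png

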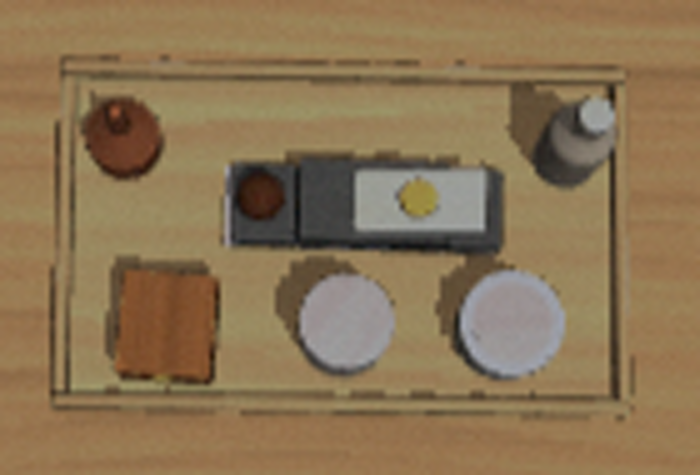

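View pics/c2.png

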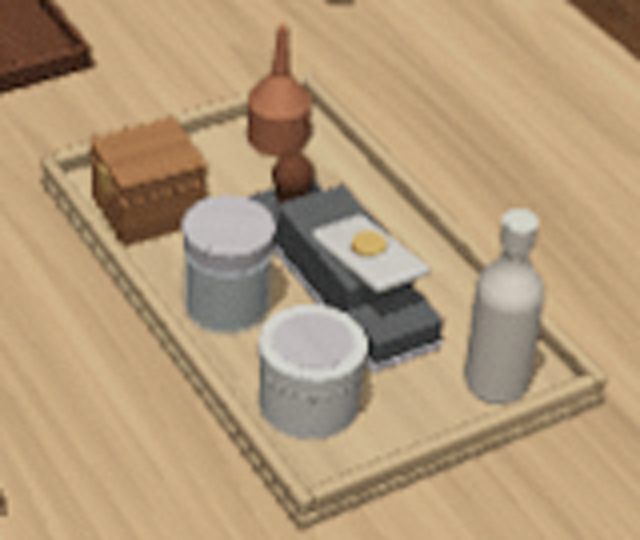

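```bash
cat > h.py <<'E'
from station import arm, optics, get_state
import cv2,numpy as np
np.set_printoptions(precision=4,suppress=True)
def K(p): return np.array([[p['fx'],0,p['cx']],[0,p['fy'],p['cy']],[0,0,1]])
def ray(cam,uv,z):
    p=optics.camera_params(cam); T=p['T']
    n=cv2.undistortPoints(np.array(uv,float).reshape(-1,1,2),K(p),p['D']).reshape(-1,2)
    d=np.c_[n,np.ones(len(n))]@T[:3,:3].T; o=T[:3,3]
    return (o+d*((z-o[2])/d[:,2])[:,None])[:,:2]
def proj(cam,X):
    p=optics.camera_params(cam); Ti=np.linalg.inv(p['T'])
    return cv2.projectPoints(np.array(X,float).reshape(-1,3),cv2.Rodrigues(Ti[:3,:3])[0],Ti[:3,3],K(p),p['D'])[0].reshape(-1,2)
def tool(dx,dy,dz=0):  # world shift -> tool axes
    from scipy.spatial.transform import Rotation as R
    return R.from_euler('xyz',get_state()['ee_rot']).inv().apply([dx,dy,dz])
E
python3 - <<'E'
from h import *
t=lambda l:np.array(l)/5+[262,155]
s=lambda l:np.array(l)/4+[265,165]
def show(n,P):
    L=np.linalg.norm(P-np.roll(P,-1,0),axis=1);e=P[1]-P[0]
    print(n,P.round(4).tolist(),'c',P.mean(0),'L',L,'ang',np.degrees(np.arctan2(e[1],e[0])))
show('store',ray('top',t([[62,60],[627,70],[628,412],[53,405]]),.022))
show('side',ray('top',[[153,204],[239,206],[237,277],[148,275]],.018))
show('pad',ray('top',[[435,206],[463,211],[446,283],[418,277]],.012))
show('pad side',ray('side',[[316,346],[421,329],[434,360],[325,383]],.012))
show('boxS',ray('side',s([[92,150],[170,120],[207,163],[128,190]]),.054))
show('boxT',ray('top',t([[120,268],[218,272],[215,375],[115,370]]),.054))
print('jar',ray('top',t([[347,322]]),.068),ray('side',s([[229,232]]),.068))
print('tin',ray('top',t([[511,322]]),.054),ray('side',s([[313,342]]),.054))
show('plane',ray('top',t([[228,165],[502,170],[502,250],[228,245]]),.018))
show('planetop',ray('top',t([[355,168],[488,168],[488,230],[355,230]]),.05))
print('bottle',ray('top',t([[597,116]]),.123),ray('side',s([[519,222]]),.123)); print('can',ray('side',s([[283,28]]),.093),ray('top',t([[117,108]]),.093))
E
```

```text
store [[0.6798, 0.1249], [0.6809, -0.1836], [0.494, -0.183], [0.4922, 0.1234]] c [ 0.5867 -0.0296] L [0.3085 0.187  0.3064 0.1876] ang -89.78741111743828
side [[0.5723, 0.4471], [0.5714, 0.2167], [0.3833, 0.2134], [0.3844, 0.446]] c [0.4778 0.3308] L [0.2304 0.1882 0.2327 0.1879] ang -90.22223849398178
pad [[0.5827, -0.3155], [0.5704, -0.3924], [0.3759, -0.3405], [0.3906, -0.2656]] c [ 0.4799 -0.3285] L [0.0779 0.2013 0.0763 0.1985] ang -99.08574998343188
pad side [[0.3924, -0.2697], [0.581, -0.3275], [0.5604, -0.3913], [0.3714, -0.3409]] c [ 0.4763 -0.3324] L [0.1973 0.067  0.1955 0.0742] ang -17.039946156946147
boxS [[0.5034, 0.0772], [0.5563, 0.0821], [0.5565, 0.0364], [0.5057, 0.0352]] c [0.5305 0.0577] L [0.0531 0.0457 0.0508 0.0421] ang 5.289488157626504
boxT [[0.562, 0.0876], [0.5609, 0.0366], [0.5072, 0.037], [0.5088, 0.0886]] c [0.5347 0.0625] L [0.051  0.0537 0.0517 0.0532] ang -91.24323329546337
jar [[ 0.5345 -0.0304]] [[ 0.5307 -0.0368]]
tin [[ 0.5376 -0.1163]] [[ 0.5356 -0.1182]]
plane [[0.6243, 0.0335], [0.6247, -0.1156], [0.5806, -0.1157], [0.5805, 0.0325]] c [ 0.6025 -0.0413] L [0.1491 0.044  0.1482 0.0439] ang -89.87845575558055
planetop [[0.6181, -0.0342], [0.6196, -0.1045], [0.5864, -0.1046], [0.5851, -0.0346]] c [ 0.6023 -0.0695] L [0.0703 0.0331 0.07   0.0331] ang -88.81516377430007
bottle [[ 0.6331 -0.1502]] [[ 0.6304 -0.152 ]]
can [[0.6333 0.0859]] [[0.6385 0.0887]]
```

```bash
cat >> h.py <<'E'
def go(x,y,z,yaw=None):  # print needed tool shift/turn from now to target
    s=get_state(); e=s['eef_pos']; r=s['ee_rot']
    d=tool(x-e[0],y-e[1],z-e[2]); w=0 if yaw is None else -(yaw-r[2])
    w=(w+np.pi)%(2*np.pi)-np.pi
    print('shift',d.round(4),'turn',round(w,4),'rows',np.linalg.norm(d)/.0417,abs(w)/.125,'q',s['q'])
E
python3 nudge.py '[[0.086,0.54,0.6,0.04,-0.69],[0.086,0.54,0.6,0.04,-0.69],[0.086,0.54,0.6,0.04,-0.69],[0.086,0.54,0.6,0.04,-0.69],[0.086,0.54,0.6,0.04,-0.69],[0.086,0.54,0.6,0.04,-0.69],[0.086,0.54,0.6,0.04,-0.69],[0.086,0.54,0.6,0.04,-0.69],[0.086,0.54,0.6,0.04,-0.69],[0.086,0.54,0.6,0.04,-0.69],[0.086,0.54,0.6,0.04,-0.69],[0.086,0.54,0.6,0.04,-0.69],[0.086,0.54,0.6,0.04,-0.69],[0.086,0.54,0.6,0.04,-0.69],[0.086,0.54,0.6,0.04,-0.69],[0.086,0.54,0.6,0.04,-0.69],[0.086,0.54,0.6,0.04,-0.69],[0.086,0.54,0.6,0.04,-0.69],[0.086,0.54,0.6,0.04,-0.69],[0.086,0.54,0.6,0.04,-0.69]]'
python3 -c "from h import *;go(.5366,-.1173,.026,.35)"
```

```text
t: 1.77
eef_pos: [0.5345, -0.1148, 0.1857]
ee_rot: [3.141, 0.001, 0.345]
force: [-0.2, 0.1, 0.4]
width: 0.0864
gripper_force: 0.0
shift [0.0014 0.003  0.1597] turn -0.0051 rows 3.829598364216171 0.04085608614060021 q [ 0.1472  0.1807 -0.331   0.0006 -1.0605  1.7682]
```

```bash
python3 nudge.py '[[0.068,0.0015,0.003,0.06,0],[0.068,0.0015,0.003,0.09,0],[0.068,0.0015,0.003,0.11,0],[0.068,0.0015,0.003,0.11,0]]'
python3 - <<'E'
from h import *
for n,c in(("top",(slice(155,250),slice(300,420))),("side",(slice(165,300),slice(265,425)))):
    im=optics.grab_frame(n)[c][:,:,::-1]; cv2.imwrite(f"pics/{n}1.png",cv2.resize(im,None,fx=4,fy=4,interpolation=cv2.INTER_CUBIC))
go(.5366,-.1173,.026,.35)
E
```

```text
t: 2.1
eef_pos: [0.5317, -0.1138, 0.0707]
ee_rot: [-3.138, 0.01, 0.345]
force: [-0.0, 0.2, 0.2]
width: 0.0691
gripper_force: 0.0
shift [-0.0006  0.0039  0.0504] turn -0.0024 rows 1.2112856457840915 0.01946738251538349 q [ 0.1495  0.2999 -0.4597  0.0006 -0.8136  1.7685]
```

View pics/side1.png

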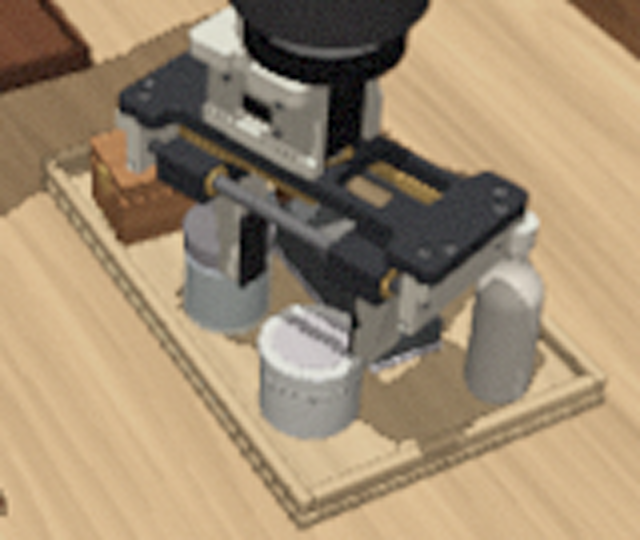

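The fingertips straddle the tin's lid at crop (310,343). The inner finger is in the jar/tin gap and the body clears the bottle. I'll descend and grip.

```bash
python3 nudge.py '[[0.068,0,0.002,0.02,0],[0.068,0,0.002,0.04,0],[0.068,0,0.002,0.046,0],[0.068,0,0.002,0.046,0],[0.068,0,0.002,0.046,0]]' 15
python3 -c "from h import *;go(.5366,-.1173,.026,.35)"
```

```text
t: 2.62
eef_pos: [0.5381, -0.1149, 0.0323]
ee_rot: [3.141, -0.002, 0.348]
force: [-0.3, -0.3, -0.4]
width: 0.0681
gripper_force: 0.0
shift [-0.0023  0.0018  0.0063] turn -0.002 rows 0.166501921184787 0.015769926166953496 q [ 0.146   0.3608 -0.4993  0.0006 -0.7087  1.7723]
```

```bash
python3 nudge.py '[[0.068,-0.002,0.002,0.006,0],[0.068,-0.002,0.002,0.006,0],[0.04,-0.002,0.002,0.006,0],[0.04,-0.002,0.002,0.006,0],[0.04,-0.002,0.002,0.006,0],[0.04,-0.002,0.002,0.006,0],[0.04,-0.002,0.002,0.006,0]]' 15
python3 -c "from h import *;go(.515,.27,.15,0.35)"
```

```text
t: 3.2
eef_pos: [0.536, -0.1176, 0.025]
ee_rot: [3.141, -0.001, 0.347]
force: [-1.4, -0.3, 3.9]
width: 0.0557
gripper_force: 15.0
shift [ 0.1123 -0.3716 -0.125 ] turn -0.0026 rows 9.780181396957758 0.020716872488431903 q [ 0.1411  0.3702 -0.5075  0.0002 -0.6926  1.7769]
```

```bash
python3 nudge.py '[[0.04,0,0,-0.03,0],[0.04,0,0,-0.07,0],[0.04,0,0,-0.11,0],[0.04,0,0,-0.125,0],[0.04,0.11,-0.37,-0.125,0],[0.04,0.11,-0.37,-0.125,0],[0.04,0.11,-0.37,-0.125,0],[0.04,0.11,-0.37,-0.125,0],[0.04,0.11,-0.37,-0.125,0],[0.04,0.11,-0.37,-0.125,0],[0.04,0.11,-0.37,-0.125,0],[0.04,0.11,-0.37,-0.125,0],[0.04,0.11,-0.37,-0.125,0],[0.04,0.11,-0.37,-0.125,0],[0.04,0.11,-0.37,-0.125,0],[0.04,0.11,-0.37,-0.125,0]]'
python3 -c "from h import *;go(.515,.27,.0225,0.35)"
```

```text
t: 4.53
eef_pos: [0.5125, 0.2683, 0.1487]
ee_rot: [3.141, 0.002, 0.349]
force: [-0.6, -0.5, -1.3]
width: 0.0556
gripper_force: 15.0
shift [ 0.0031 -0.0008  0.1262] turn -0.0011 rows 3.0276836812152297 0.009097293764096293 q [ 0.82    0.2652 -0.3109 -0.0003 -0.9963  1.0999]
```

```bash
python3 nudge.py '[[0.04,0.003,-0.001,0.04,0],[0.04,0.003,-0.001,0.08,0],[0.04,0.003,-0.001,0.11,0],[0.04,0.003,-0.001,0.12,0],[0.04,0.003,-0.001,0.126,0],[0.04,0.003,-0.001,0.126,0],[0.04,0.003,-0.001,0.126,0],[0.04,0.003,-0.001,0.126,0]]'
python3 -c "from h import *;go(.515,.27,.0225,0.35)"
```

```text
t: 5.2
eef_pos: [0.517, 0.2705, 0.0255]
ee_rot: [-3.14, -0.003, 0.347]
force: [-0.3, -0.3, -3.1]
width: 0.0554
gripper_force: 15.0
shift [-0.002  -0.0002  0.003 ] turn -0.0028 rows 0.08670697854444541 0.02276521418037092 q [ 0.8172  0.413  -0.4306  0.0004 -0.7237  1.1004]
```

```bash
python3 nudge.py '[[0.04,-0.001,0,0.002,0],[0.04,-0.001,0,0.003,0],[0.04,-0.001,0,0.003,0]]'
python3 nudge.py '[[0.07,0,0,0,0],[0.07,0,0,0,0],[0.07,0,0,0,0],[0.07,0,0,0,0],[0.07,0,0,-0.04,0],[0.07,0,0,-0.08,0],[0.07,0,0,-0.12,0],[0.07,0,0,-0.13,0],[0.07,0,0,-0.13,0]]'
python3 -c "from h import *;go(.5345,-.0325,.13,0)"
```

```text
t: 5.45
eef_pos: [0.5153, 0.2699, 0.0218]
ee_rot: [-3.141, -0.002, 0.348]
force: [-1.7, -1.1, 4.2]
width: 0.0553
gripper_force: 15.0
t: 6.2
eef_pos: [0.5167, 0.2709, 0.1551]
ee_rot: [-3.139, -0.007, 0.348]
force: [-0.3, 0.4, -0.3]
width: 0.0698
gripper_force: 0.0
shift [-0.0868  0.2914  0.0236] turn 0.3477 rows 7.312842136738384 2.7817393474201886 q [ 0.8184  0.2616 -0.3004  0.001  -1.0012  1.0995]
```

```bash
python3 nudge.py '[[0.07,-0.086,0.29,0.02,0.348],[0.07,-0.086,0.29,0.02,0.348],[0.07,-0.086,0.29,0.02,0.348],[0.07,-0.086,0.29,0.02,0.348],[0.07,-0.086,0.29,0.02,0.348],[0.07,-0.086,0.29,0.02,0.348],[0.07,-0.086,0.29,0.02,0.348],[0.07,-0.086,0.29,0.02,0.348],[0.07,-0.086,0.29,0.02,0.348],[0.07,-0.086,0.29,0.02,0.348]]'
python3 -c "from h import *;go(.5335,-.0325,.03,0)"
```

```text
t: 7.03
eef_pos: [0.5322, -0.0335, 0.1298]
ee_rot: [3.141, 0.001, -0.003]
force: [0.2, 0.8, 0.1]
width: 0.0698
gripper_force: 0.0
shift [ 0.0014 -0.001   0.0998] turn -0.0031 rows 2.3943763048368396 0.024905306512934544 q [ 0.3049  0.2138 -0.4315 -0.0002 -0.9266  1.2629]
```

```bash
python3 nudge.py '[[0.07,0.001,-0.001,0.03,0],[0.07,0.001,-0.001,0.06,0],[0.07,0.001,-0.001,0.08,0],[0.07,0.001,-0.001,0.096,0],[0.07,0.001,-0.001,0.1,0],[0.07,0.001,-0.001,0.1,0],[0.035,0.001,-0.001,0.1,0],[0.035,0.001,-0.001,0.1,0],[0.035,0.001,-0.001,0.1,0],[0.035,0.001,-0.001,0.1,0],[0.035,0.001,-0.001,0.1,0],[0.035,0.001,-0.001,0.1,0]]' 15
python3 -c "from h import *;go(.44,.335,.15,0)"
```

```text
t: 8.03
eef_pos: [0.5344, -0.0313, 0.0317]
ee_rot: [-3.141, -0.002, -0.001]
force: [-1.7, 2.6, 6.5]
width: 0.0496
gripper_force: 15.0
shift [-0.0944 -0.3663 -0.1183] turn -0.0007 rows 9.50407373028125 0.005543806929416917 q [ 0.308   0.3421 -0.5329 -0.     -0.6935  1.2622]
```

```bash
python3 nudge.py '[[0.035,0,0,-0.03,0],[0.035,0,0,-0.07,0],[0.035,0,0,-0.11,0],[0.035,0,0,-0.12,0],[0.035,-0.094,-0.366,-0.12,0],[0.035,-0.094,-0.366,-0.12,0],[0.035,-0.094,-0.366,-0.12,0],[0.035,-0.094,-0.366,-0.12,0],[0.035,-0.094,-0.366,-0.12,0],[0.035,-0.094,-0.366,-0.12,0],[0.035,-0.094,-0.366,-0.12,0],[0.035,-0.094,-0.366,-0.12,0],[0.035,-0.094,-0.366,-0.12,0],[0.035,-0.094,-0.366,-0.12,0],[0.035,-0.094,-0.366,-0.12,0],[0.035,-0.094,-0.366,-0.12,0]]'
python3 -c "from h import *;go(.44,.335,.029,0)"
```

```text
t: 9.37
eef_pos: [0.4392, 0.3344, 0.15]
ee_rot: [3.141, 0.001, 0.0]
force: [0.7, -0.3, -3.0]
width: 0.0499
gripper_force: 15.0
shift [ 0.0009 -0.0008  0.121 ] turn 0.0002 rows 2.9011381237697464 0.001244339097862479 q [ 1.0053  0.2224 -0.3665 -0.0004 -0.9832  0.5658]
```

```bash
python3 nudge.py '[[0.035,0,-0.001,0.04,0],[0.035,0,-0.001,0.08,0],[0.035,0,-0.001,0.105,0],[0.035,0,-0.001,0.116,0],[0.035,0,-0.001,0.12,0],[0.035,0,-0.001,0.121,0],[0.035,0,-0.001,0.122,0],[0.035,0,-0.001,0.122,0],[0.035,0,-0.001,0.122,0]]'
python3 nudge.py '[[0.07,0,0,0,0],[0.07,0,0,0,0],[0.07,0,0,0,0],[0.07,0,0,0,0],[0.07,0,0,-0.04,0],[0.07,0,0,-0.08,0],[0.07,0,0,-0.11,0],[0.07,0,0,-0.12,0],[0.07,0,0,-0.12,0]]'
python3 -c "from h import *;go(.533,.0605,.13,0)"
```

```text
t: 10.12
eef_pos: [0.4404, 0.3356, 0.0293]
ee_rot: [-3.14, -0.001, -0.001]
force: [0.5, 0.2, -2.2]
width: 0.0496
gripper_force: 15.0
t: 10.87
eef_pos: [0.4412, 0.3371, 0.1522]
ee_rot: [-3.136, -0.004, -0.0]
force: [-0.3, -0.4, -0.5]
width: 0.0702
gripper_force: 0.0
shift [0.0918 0.2767 0.0212] turn -0.0002 rows 7.009824380851438 0.001577787819790899 q [ 1.0057  0.2206 -0.3635  0.0008 -0.98    0.5645]
```

```bash
python3 nudge.py '[[0.07,0.092,0.277,0.02,0],[0.07,0.092,0.277,0.02,0],[0.07,0.092,0.277,0.02,0],[0.07,0.092,0.277,0.02,0],[0.07,0.092,0.277,0.02,0],[0.07,0.092,0.277,0.02,0],[0.07,0.092,0.277,0.02,0],[0.07,0.092,0.277,0.02,0],[0.07,0.092,0.277,0.02,0],[0.07,0.092,0.277,0.02,0]]'
python3 -c "from h import *;go(.533,.0605,.026,0)"
```

```text
t: 11.7
eef_pos: [0.5312, 0.0579, 0.1276]
ee_rot: [3.141, 0.001, -0.002]
force: [-0.4, 0.1, 0.1]
width: 0.0698
gripper_force: 0.0
shift [ 0.0019 -0.0026  0.1016] turn -0.0022 rows 2.4379142242575793 0.017965954610254187 q [ 0.4756  0.2182 -0.4315 -0.0003 -0.9225  1.0932]
```

```bash
python3 nudge.py '[[0.07,0.001,-0.002,0.03,0],[0.07,0.001,-0.002,0.06,0],[0.07,0.001,-0.002,0.08,0],[0.07,0.001,-0.002,0.096,0],[0.07,0.001,-0.002,0.1,0],[0.07,0.001,-0.002,0.1,0],[0.035,0.001,-0.002,0.1,0],[0.035,0.001,-0.002,0.1,0],[0.035,0.001,-0.002,0.1,0],[0.035,0.001,-0.002,0.1,0],[0.035,0.001,-0.002,0.1,0],[0.035,0.001,-0.002,0.1,0]]' 15
python3 -c "from h import *;go(.515,.395,.15,0)"
```

```text
t: 12.7
eef_pos: [0.5334, 0.0609, 0.0297]
ee_rot: [-3.141, -0.002, -0.001]
force: [-2.0, 1.7, 6.6]
width: 0.0506
gripper_force: 14.8
shift [-0.0184 -0.3342 -0.12  ] turn -0.0006 rows 8.527390458549682 0.004883644306538315 q [ 0.479   0.3471 -0.5312 -0.0001 -0.6903  1.0913]
```

```bash
python3 nudge.py '[[0.035,0,0,-0.03,0],[0.035,0,0,-0.07,0],[0.035,0,0,-0.11,0],[0.035,0,0,-0.12,0],[0.035,-0.018,-0.334,-0.12,0],[0.035,-0.018,-0.334,-0.12,0],[0.035,-0.018,-0.334,-0.12,0],[0.035,-0.018,-0.334,-0.12,0],[0.035,-0.018,-0.334,-0.12,0],[0.035,-0.018,-0.334,-0.12,0],[0.035,-0.018,-0.334,-0.12,0],[0.035,-0.018,-0.334,-0.12,0],[0.035,-0.018,-0.334,-0.12,0],[0.035,-0.018,-0.334,-0.12,0],[0.035,-0.018,-0.334,-0.12,0]]'
python3 -c "from h import *;go(.515,.395,.027,0)"
```

```text
t: 13.95
eef_pos: [0.5144, 0.3941, 0.1479]
ee_rot: [3.141, 0.001, -0.0]
force: [0.5, -0.4, -1.4]
width: 0.0504
gripper_force: 14.8
shift [ 0.0007 -0.001   0.1209] turn -0.0003 rows 2.8995175172757714 0.002613144698443648 q [ 0.9541  0.3723 -0.1547 -0.0003 -1.0451  0.6166]
```

```bash
python3 nudge.py '[[0.035,0,-0.001,0.04,0],[0.035,0,-0.001,0.08,0],[0.035,0,-0.001,0.105,0],[0.035,0,-0.001,0.116,0],[0.035,0,-0.001,0.12,0],[0.035,0,-0.001,0.121,0],[0.035,0,-0.001,0.122,0],[0.035,0,-0.001,0.122,0],[0.035,0,-0.001,0.122,0]]'
python3 nudge.py '[[0.07,0,0,0,0],[0.07,0,0,0,0],[0.07,0,0,0,0],[0.07,0,0,0,0],[0.086,0,0,-0.04,0],[0.086,0,0,-0.08,0],[0.086,0,0,-0.12,0],[0.086,0,0,-0.14,0],[0.086,0,0,-0.14,0]]'
python3 - <<'E'
from h import *
im=optics.grab_frame("top"); cv2.imwrite("pics/top2.png",cv2.resize(im[130:300,130:480,::-1],None,fx=2,fy=2,interpolation=cv2.INTER_CUBIC))
go(.6025,-.044,.17,-np.pi/2)
E
```

```text
t: 14.7
eef_pos: [0.5157, 0.3962, 0.0283]
ee_rot: [-3.139, -0.002, -0.001]
force: [0.2, -0.7, -0.7]
width: 0.0503
gripper_force: 14.8
t: 15.45
eef_pos: [0.5172, 0.3976, 0.1733]
ee_rot: [-3.134, -0.007, 0.0]
force: [0.3, 1.0, 0.1]
width: 0.0857
gripper_force: 0.0
shift [ 0.0866  0.4407 -0.0015] turn 1.5703 rows 10.77043595677043 12.562356913111103 q [ 0.9548  0.3544 -0.1274  0.0006 -1.0827  0.6153]
```

View pics/top2.png

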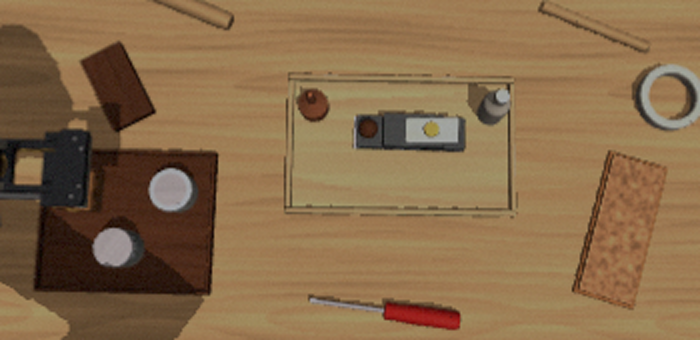

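Tin at (171,189) and jar at (118,247) stand in the side tray. The plane is unmoved at (410,132), and the box is hidden under the gripper. Next is the plane.

```bash
python3 nudge.py '[[0.086,0.087,0.439,0,1.57],[0.086,0.087,0.439,0,1.57],[0.086,0.087,0.439,0,1.57],[0.086,0.087,0.439,0,1.57],[0.086,0.087,0.439,0,1.57],[0.086,0.087,0.439,0,1.57],[0.086,0.087,0.439,0,1.57],[0.086,0.087,0.439,0,1.57],[0.086,0.087,0.439,0,1.57],[0.086,0.087,0.439,0,1.57],[0.086,0.087,0.439,0,1.57],[0.086,0.087,0.439,0,1.57],[0.086,0.087,0.439,0,1.57],[0.086,0.087,0.439,0,1.57],[0.086,0.087,0.439,0,1.57]]'
python3 - <<'E'
from h import *
im=optics.grab_frame("side"); cv2.imwrite("pics/side3.png",cv2.resize(im[120:300,180:430,::-1],None,fx=3,fy=3,interpolation=cv2.INTER_CUBIC))
go(.6025,-.0415,.018,-np.pi/2)
E
```

```text
t: 16.75
eef_pos: [0.601, -0.0439, 0.1656]
ee_rot: [3.14, -0.0, -1.569]
force: [0.2, 0.1, 0.0]
width: 0.0858
gripper_force: 0.0
shift [-0.0021 -0.0015  0.1478] turn 0.003 rows 3.5453337973542407 0.02401371770486449 q [ 0.2514  0.2873 -0.2364 -0.0002 -1.0483 -0.2483]
```

View pics/side3.png

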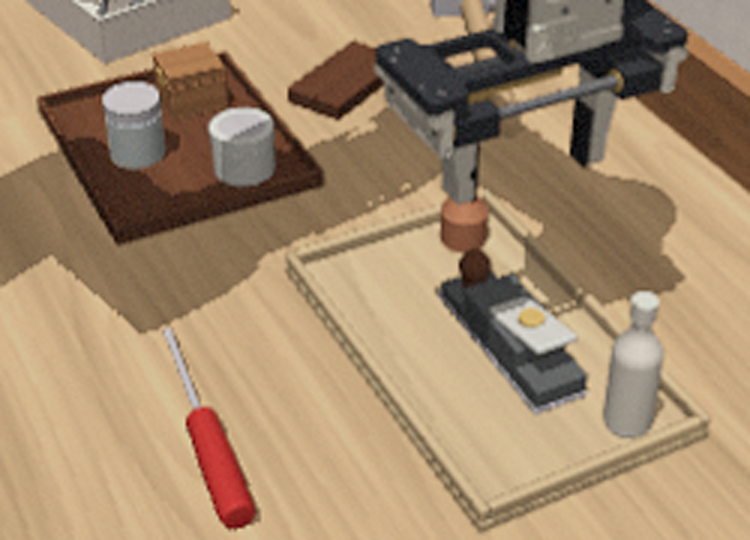

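Jar (135,125), box (190,78) and tin (242,145) all stand upright in the side tray. I'll grip the plane at its middle.

```bash
python3 nudge.py '[[0.086,-0.002,-0.001,0.04,0],[0.086,-0.002,-0.001,0.08,0],[0.086,-0.002,-0.001,0.115,0],[0.086,-0.002,-0.001,0.135,0],[0.086,-0.002,-0.001,0.146,0],[0.086,-0.002,-0.001,0.146,0],[0.03,-0.002,-0.001,0.146,0],[0.03,-0.002,-0.001,0.146,0],[0.03,-0.002,-0.001,0.146,0],[0.03,-0.002,-0.001,0.146,0],[0.03,-0.002,-0.001,0.146,0],[0.03,-0.002,-0.001,0.146,0],[0.03,-0.002,-0.001,0.146,0]]' 35
python3 -c "from h import *;go(.478,-.330,.15,-.262)"
```

```text
t: 17.88
eef_pos: [0.6026, -0.0417, 0.021]
ee_rot: [-3.141, 0.0, -1.571]
force: [-4.6, -0.1, 2.4]
width: 0.0447
gripper_force: 2.0
shift [ 0.2883  0.1246 -0.1291] turn -1.3089 rows 8.14227430655574 10.47101556636541 q [ 0.254   0.4468 -0.3837 -0.     -0.7398 -0.254 ]
```

```bash
python3 nudge.py '[[0.03,0,0,0,0],[0.03,0,0,0,0],[0.03,0,0,0,0],[0.03,0,0,-0.02,0],[0.03,0,0,-0.05,0],[0.03,0,0,-0.09,0],[0.03,0,0,-0.13,0],[0.03,0,0,-0.15,0],[0.03,0,0,-0.15,0]]'
python3 - <<'E'
from h import *
im=cv2.imread("pics/top0.png"); 
cv2.imwrite("pics/pad.png",cv2.resize(im[195:295,405:475],None,fx=5,fy=5,interpolation=cv2.INTER_CUBIC))
go(.478,-.330,.17,-.262)
E
```

```text
t: 18.63
eef_pos: [0.6052, -0.0414, 0.1757]
ee_rot: [-3.134, 0.001, -1.57]
force: [1.4, 0.3, -5.4]
width: 0.0435
gripper_force: 34.9
shift [0.2885 0.1274 0.0044] turn -1.3082 rows 7.563744570363698 10.465320305489312 q [ 0.254   0.2796 -0.2235  0.0012 -1.0597 -0.254 ]
```

View pics/pad.png

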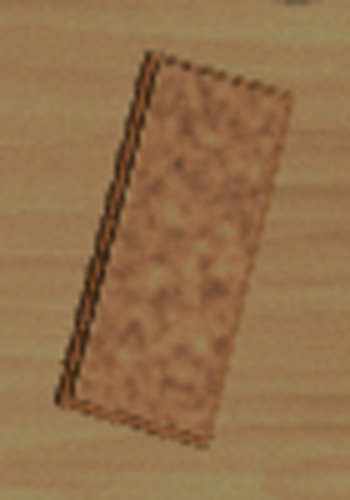

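```bash
python3 - <<'E'
from h import *
for P,z in(([[155,55],[293,93],[210,438],[75,402]],.012),([[148,52],[293,93],[208,448],[57,405]],.006)):
    W=ray('top',np.array(P)/5+[405,195],z); a=(W[0]+W[1]-W[2]-W[3])/2
    print(W.mean(0),np.arctan2(a[1],a[0]),np.linalg.norm(W-np.roll(W,-1,0),axis=1))
E
python3 nudge.py '[[0.03,0.288,0.127,0,-1.31],[0.03,0.288,0.127,0,-1.31],[0.03,0.288,0.127,0,-1.31],[0.03,0.288,0.127,0,-1.31],[0.03,0.288,0.127,0,-1.31],[0.03,0.288,0.127,0,-1.31],[0.03,0.288,0.127,0,-1.31],[0.03,0.288,0.127,0,-1.31],[0.03,0.288,0.127,0,-1.31],[0.03,0.288,0.127,0,-1.31],[0.03,0.288,0.127,0,-1.31],[0.03,0.288,0.127,0,-1.31],[0.03,0.288,0.127,0,-1.31]]'
python3 -c "from h import *;go(.478,-.330,.026,-.262)"
```

```text
[ 0.4795 -0.3316] -0.25583672568283405 [0.0781 0.193  0.0744 0.1937]
[ 0.4784 -0.3298] -0.2676184016273466 [0.0826 0.1995 0.0839 0.1995]
t: 19.72
eef_pos: [0.4746, -0.3293, 0.1687]
ee_rot: [-3.141, 0.003, -0.265]
force: [-0.9, -0.1, -6.2]
width: 0.0439
gripper_force: 34.9
shift [ 0.0039 -0.0001  0.1427] turn -0.003 rows 3.4241109564090024 0.02363752548680509 q [-0.2685  0.2463 -0.2861 -0.0008 -1.0413  1.5748]
```

```bash
python3 nudge.py '[[0.03,0.004,0,0.04,0],[0.03,0.004,0,0.08,0],[0.03,0.004,0,0.11,0],[0.03,0.004,0,0.13,0],[0.03,0.004,0,0.138,0],[0.03,0.004,0,0.14,0],[0.03,0.004,0,0.142,0],[0.03,0.004,0,0.142,0],[0.03,0.004,0,0.142,0]]'
python3 -c "from h import *;go(.479,-.330,.025,-.262)"
```

```text
t: 20.47
eef_pos: [0.4806, -0.331, 0.0301]
ee_rot: [3.141, -0.003, -0.261]
force: [-0.3, 0.3, -5.6]
width: 0.0438
gripper_force: 34.9
shift [-0.0018 -0.0006  0.0051] turn 0.0009 rows 0.12986056665788107 0.0073504736419742756 q [-0.2681  0.4073 -0.4259  0.0003 -0.7349  1.5776]
```

```bash
python3 nudge.py '[[0.03,-0.001,0,0.002,0],[0.03,-0.001,0,0.004,0],[0.03,-0.001,0,0.005,0],[0.03,-0.001,0,0.005,0]]'
python3 -c "from h import *;go(.479,-.330,.025,-.262)"
```

```text
t: 20.8
eef_pos: [0.4789, -0.3306, 0.025]
ee_rot: [3.141, -0.001, -0.261]
force: [-2.4, 2.5, 4.9]
width: 0.044
gripper_force: 34.9
shift [-0.     -0.0006 -0.    ] turn 0.0015 rows 0.014311161354808342 0.011667034095701467 q [-0.2681  0.4127 -0.4329  0.0004 -0.7239  1.5781]
```

On the pad, since the tool force now pushes up. Releasing, rising, and looking.

```bash
python3 nudge.py '[[0.075,0,0,0,0],[0.075,0,0,0,0],[0.075,0,0,0,0],[0.075,0,0,0,0],[0.075,0,0,-0.04,0],[0.075,0,0,-0.08,0],[0.075,0,0,-0.12,0],[0.075,0,0,-0.14,0],[0.075,0,0,-0.14,0],[0.075,-0.06,-0.1,-0.14,0],[0.075,-0.06,-0.2,-0.14,0],[0.075,-0.06,-0.2,-0.14,0],[0.075,-0.06,-0.2,-0.14,0],[0.075,-0.06,-0.2,-0.14,0],[0.075,-0.06,-0.2,-0.14,0]]'
python3 - <<'E'
from h import *
im=optics.grab_frame("top"); cv2.imwrite("pics/top4.png",cv2.resize(im[190:300,140:480,::-1],None,fx=2.3,fy=2.3,interpolation=cv2.INTER_CUBIC))
go(.44,.335,.17,0)
E
```

```text
t: 22.05
eef_pos: [0.4724, -0.1168, 0.1638]
ee_rot: [-3.14, -0.001, -0.256]
force: [0.1, -0.5, 0.5]
width: 0.0751
gripper_force: 0.0
shift [-0.146  -0.4305 -0.0061] turn -0.2556 rows 10.903249793700958 2.0446341412721054 q [ 0.1589  0.1007 -0.4828 -0.0002 -0.9862  1.1564]
```

View pics/top4.png

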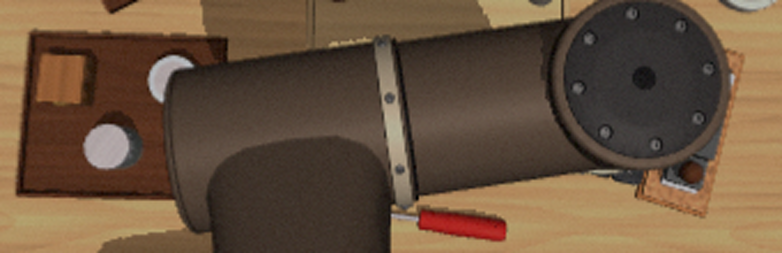

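The arm hides most of the pad; the plane's knob end at (692,172) sits centred across it. I'll check fully from the side tray. Next is the jar.

```bash
python3 nudge.py '[[0.07,-0.146,-0.43,0,-0.257],[0.07,-0.146,-0.43,0,-0.257],[0.07,-0.146,-0.43,0,-0.257],[0.07,-0.146,-0.43,0,-0.257],[0.07,-0.146,-0.43,0,-0.257],[0.07,-0.146,-0.43,0,-0.257],[0.07,-0.146,-0.43,0,-0.257],[0.07,-0.146,-0.43,0,-0.257],[0.07,-0.146,-0.43,0,-0.257],[0.07,-0.146,-0.43,0,-0.257],[0.07,-0.146,-0.43,0,-0.257],[0.07,-0.146,-0.43,0,-0.257],[0.07,-0.146,-0.43,0,-0.257],[0.07,-0.146,-0.43,0,-0.257]]'
python3 - <<'E'
from h import *
im=optics.grab_frame("top"); cv2.imwrite("pics/top5.png",cv2.resize(im[195:295,405:475,::-1],None,fx=5,fy=5,interpolation=cv2.INTER_CUBIC))
go(.4404,.3356,.0287,0)
E
```

```text
t: 23.27
eef_pos: [0.442, 0.3305, 0.1629]
ee_rot: [3.14, 0.001, -0.004]
force: [-0.4, -0.2, -0.1]
width: 0.07
gripper_force: 0.0
shift [-0.0016 -0.0057  0.1344] turn -0.0048 rows 3.2258123069622093 0.03862952588902857 q [ 0.9963  0.2091 -0.3506 -0.0001 -1.0123  0.5697]
```

View pics/top5.png

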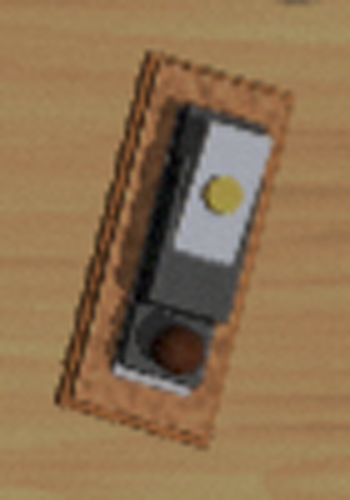

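The plane lies centred and aligned on the pad. Its ends are near (225,115) and (158,385), and the pad centre is about (183,247). Now I'll grip the jar.

```bash
python3 nudge.py '[[0.07,-0.002,-0.005,0.04,-0.004],[0.07,-0.002,-0.005,0.08,-0.004],[0.07,-0.002,-0.005,0.11,-0.004],[0.07,-0.002,-0.005,0.125,-0.004],[0.07,-0.002,-0.005,0.133,-0.004],[0.07,-0.002,-0.005,0.133,-0.004],[0.035,-0.002,-0.005,0.133,-0.004],[0.035,-0.002,-0.005,0.133,-0.004],[0.035,-0.002,-0.005,0.133,-0.004],[0.035,-0.002,-0.005,0.133,-0.004],[0.035,-0.002,-0.005,0.133,-0.004],[0.035,-0.002,-0.005,0.133,-0.004],[0.035,-0.002,-0.005,0.133,-0.004]]' 15
python3 -c "from h import *;go(.5344,-.0313,.15,0)"
```

```text
t: 24.4
eef_pos: [0.4404, 0.3368, 0.0319]
ee_rot: [-3.14, -0.001, 0.001]
force: [-1.0, -2.0, 7.6]
width: 0.0497
gripper_force: 15.0
shift [ 0.0939  0.368  -0.1184] turn 0.0007 rows 9.540415317518722 0.005288668242812378 q [ 1.0064  0.3671 -0.49    0.0007 -0.7119  0.5645]
```

```bash
python3 nudge.py '[[0.035,0,0,-0.03,0],[0.035,0,0,-0.07,0],[0.035,0,0,-0.11,0],[0.035,0,0,-0.12,0],[0.035,0.094,0.368,-0.12,0],[0.035,0.094,0.368,-0.12,0],[0.035,0.094,0.368,-0.12,0],[0.035,0.094,0.368,-0.12,0],[0.035,0.094,0.368,-0.12,0],[0.035,0.094,0.368,-0.12,0],[0.035,0.094,0.368,-0.12,0],[0.035,0.094,0.368,-0.12,0],[0.035,0.094,0.368,-0.12,0],[0.035,0.094,0.368,-0.12,0],[0.035,0.094,0.368,-0.12,0],[0.035,0.094,0.368,-0.12,0]]'
python3 -c "from h import *;go(.5344,-.0313,.035,0)"
```

```text
t: 25.73
eef_pos: [0.5337, -0.0321, 0.1503]
ee_rot: [-3.141, 0.0, -0.002]
force: [1.3, -0.6, -2.9]
width: 0.0496
gripper_force: 15.0
shift [ 0.0008 -0.0007  0.1153] turn -0.0018 rows 2.765697875456667 0.014169550642996853 q [ 0.3066  0.1938 -0.4034 -0.0005 -0.9739  1.2627]
```

```bash
python3 nudge.py '[[0.035,0,-0.001,0.04,0],[0.035,0,-0.001,0.08,0],[0.035,0,-0.001,0.1,0],[0.035,0,-0.001,0.11,0],[0.035,0,-0.001,0.113,0],[0.035,0,-0.001,0.115,0],[0.035,0,-0.001,0.116,0],[0.035,0,-0.001,0.116,0],[0.035,0,-0.001,0.116,0]]'
python3 nudge.py '[[0.07,0,0,0,0],[0.07,0,0,0,0],[0.07,0,0,0,0],[0.07,0,0,0,0],[0.07,0,0,-0.04,0],[0.07,0,0,-0.08,0],[0.07,0,0,-0.11,0],[0.07,0,0,-0.12,0],[0.07,0,0,-0.12,0]]'
python3 -c "from h import *;go(.5157,.396,.15,0)"
```

```text
t: 26.48
eef_pos: [0.5349, -0.0302, 0.0359]
ee_rot: [-3.141, -0.002, 0.001]
force: [0.3, -0.1, -2.5]
width: 0.0497
gripper_force: 15.0
t: 27.23
eef_pos: [0.536, -0.0303, 0.1582]
ee_rot: [-3.14, -0.006, 0.0]
force: [0.2, 0.1, -0.9]
width: 0.0703
gripper_force: 0.0
shift [-0.0202 -0.4263  0.0087] turn 0.0005 rows 10.236455453646315 0.003956434633472838 q [ 0.3094  0.1855 -0.3943  0.0008 -0.9844  1.2615]
```

Jar is back. Next is the box.

```bash
python3 nudge.py '[[0.07,-0.02,-0.426,0.008,0],[0.07,-0.02,-0.426,0.008,0],[0.07,-0.02,-0.426,0.008,0],[0.07,-0.02,-0.426,0.008,0],[0.07,-0.02,-0.426,0.008,0],[0.07,-0.02,-0.426,0.008,0],[0.07,-0.02,-0.426,0.008,0],[0.07,-0.02,-0.426,0.008,0],[0.07,-0.02,-0.426,0.008,0],[0.07,-0.02,-0.426,0.008,0],[0.07,-0.02,-0.426,0.008,0],[0.07,-0.02,-0.426,0.008,0],[0.07,-0.02,-0.426,0.008,0]]'
python3 -c "from h import *;go(.5157,.396,.026,0)"
```

```text
t: 28.32
eef_pos: [0.513, 0.3955, 0.1446]
ee_rot: [3.139, 0.002, 0.001]
force: [0.1, -0.9, -0.6]
width: 0.0702
gripper_force: 0.0
shift [ 0.0029 -0.0008  0.1186] turn 0.0014 rows 2.8450080153817923 0.010842130131436534 q [ 0.9571  0.3756 -0.1579 -0.0004 -1.0402  0.6152]
```

```bash
python3 nudge.py '[[0.07,0.002,-0.001,0.04,0],[0.07,0.002,-0.001,0.08,0],[0.07,0.002,-0.001,0.1,0],[0.07,0.002,-0.001,0.113,0],[0.07,0.002,-0.001,0.118,0],[0.07,0.002,-0.001,0.118,0],[0.035,0.002,-0.001,0.118,0],[0.035,0.002,-0.001,0.118,0],[0.035,0.002,-0.001,0.118,0],[0.035,0.002,-0.001,0.118,0],[0.035,0.002,-0.001,0.118,0],[0.035,0.002,-0.001,0.118,0],[0.035,0.002,-0.001,0.118,0]]' 15
python3 -c "from h import *;go(.5334,.0609,.15,0)"
```

```text
t: 29.4
eef_pos: [0.5164, 0.3968, 0.0299]
ee_rot: [-3.14, -0.001, 0.001]
force: [-0.7, -1.1, 6.6]
width: 0.0499
gripper_force: 14.9
shift [ 0.017   0.3358 -0.1205] turn 0.0006 rows 8.564850465053805 0.004953756956531663 q [ 0.9544  0.4959 -0.2662  0.0006 -0.807   0.6166]
```

```bash
python3 nudge.py '[[0.035,0,0,-0.03,0],[0.035,0,0,-0.07,0],[0.035,0,0,-0.11,0],[0.035,0,0,-0.12,0],[0.035,0.017,0.336,-0.12,0],[0.035,0.017,0.336,-0.12,0],[0.035,0.017,0.336,-0.12,0],[0.035,0.017,0.336,-0.12,0],[0.035,0.017,0.336,-0.12,0],[0.035,0.017,0.336,-0.12,0],[0.035,0.017,0.336,-0.12,0],[0.035,0.017,0.336,-0.12,0],[0.035,0.017,0.336,-0.12,0],[0.035,0.017,0.336,-0.12,0],[0.035,0.017,0.336,-0.12,0]]'
python3 -c "from h import *;go(.5334,.0609,.0325,0)"
```

```text
t: 30.65
eef_pos: [0.5331, 0.0602, 0.1487]
ee_rot: [-3.141, -0.0, -0.001]
force: [-0.4, 0.2, -0.9]
width: 0.05
gripper_force: 14.9
shift [ 0.0003 -0.0006  0.1162] turn -0.0012 rows 2.7861026348306095 0.009491659801639685 q [ 0.4779  0.1979 -0.4024 -0.0002 -0.9698  1.0918]
```

```bash
python3 nudge.py '[[0.035,0,-0.001,0.04,0],[0.035,0,-0.001,0.08,0],[0.035,0,-0.001,0.1,0],[0.035,0,-0.001,0.11,0],[0.035,0,-0.001,0.114,0],[0.035,0,-0.001,0.116,0],[0.035,0,-0.001,0.117,0],[0.035,0,-0.001,0.117,0],[0.035,0,-0.001,0.117,0]]'
python3 nudge.py '[[0.07,0,0,0,0],[0.07,0,0,0,0],[0.07,0,0,0,0],[0.07,0,0,0,0],[0.07,0,0,-0.04,0],[0.07,0,0,-0.08,0],[0.07,0,0,-0.11,0],[0.07,0,0,-0.12,0],[0.07,0,0,-0.12,0]]'
python3 -c "from h import *;go(.5153,.27,.15,0.348)"
```

```text
t: 31.4
eef_pos: [0.5341, 0.0621, 0.0329]
ee_rot: [-3.14, -0.003, 0.001]
force: [0.0, 0.5, 0.7]
width: 0.0501
gripper_force: 14.9
t: 32.15
eef_pos: [0.5349, 0.062, 0.1551]
ee_rot: [-3.139, -0.006, 0.0]
force: [0.5, 0.6, -0.8]
width: 0.07
gripper_force: 0.0
shift [-0.0195 -0.2079  0.0055] turn -0.3475 rows 5.010370170706954 2.7802188232394407 q [ 0.4801  0.1912 -0.3949  0.0007 -0.9783  1.0907]
```

```bash
python3 nudge.py '[[0.07,-0.019,-0.208,0.005,-0.348],[0.07,-0.019,-0.208,0.005,-0.348],[0.07,-0.019,-0.208,0.005,-0.348],[0.07,-0.019,-0.208,0.005,-0.348],[0.07,-0.019,-0.208,0.005,-0.348],[0.07,-0.019,-0.208,0.005,-0.348],[0.07,-0.019,-0.208,0.005,-0.348],[0.07,-0.019,-0.208,0.005,-0.348]]'
python3 -c "from h import *;go(.5153,.27,.022,0.348)"
```

```text
t: 32.82
eef_pos: [0.5131, 0.2691, 0.1451]
ee_rot: [3.141, 0.002, 0.349]
force: [0.4, 0.4, 0.5]
width: 0.0702
gripper_force: 0.0
shift [ 0.0026 -0.0002  0.1231] turn 0.0009 rows 2.953135903779809 0.007490992101825356 q [ 0.8202  0.2705 -0.3127 -0.0003 -0.9901  1.0997]
```

```bash
python3 nudge.py '[[0.07,0.001,-0.001,0.04,0],[0.07,0.001,-0.001,0.08,0],[0.07,0.001,-0.001,0.1,0],[0.07,0.001,-0.001,0.115,0],[0.07,0.001,-0.001,0.122,0],[0.07,0.001,-0.001,0.122,0],[0.04,0.001,-0.001,0.122,0],[0.04,0.001,-0.001,0.122,0],[0.04,0.001,-0.001,0.122,0],[0.04,0.001,-0.001,0.122,0],[0.04,0.001,-0.001,0.122,0],[0.04,0.001,-0.001,0.122,0]]' 15
python3 -c "from h import *;go(.536,-.1176,.15,0.347)"
```

```text
t: 33.82
eef_pos: [0.5153, 0.2711, 0.0259]
ee_rot: [-3.141, -0.002, 0.349]
force: [0.6, -2.6, 6.6]
width: 0.0556
gripper_force: 15.0
shift [-0.113   0.3723 -0.1245] turn 0.0016 rows 9.796911400869073 0.012761032076078038 q [ 0.8203  0.4115 -0.4322  0.0008 -0.7251  1.0985]
```

```bash
python3 nudge.py '[[0.04,0,0,-0.03,0],[0.04,0,0,-0.07,0],[0.04,0,0,-0.11,0],[0.04,0,0,-0.125,0],[0.04,-0.113,0.372,-0.125,0],[0.04,-0.113,0.372,-0.125,0],[0.04,-0.113,0.372,-0.125,0],[0.04,-0.113,0.372,-0.125,0],[0.04,-0.113,0.372,-0.125,0],[0.04,-0.113,0.372,-0.125,0],[0.04,-0.113,0.372,-0.125,0],[0.04,-0.113,0.372,-0.125,0],[0.04,-0.113,0.372,-0.125,0],[0.04,-0.113,0.372,-0.125,0],[0.04,-0.113,0.372,-0.125,0],[0.04,-0.113,0.372,-0.125,0],[0.04,-0.113,0.372,-0.125,0]]'
python3 -c "from h import *;go(.536,-.1176,.0285,0.347)"
```

```text
t: 35.23
eef_pos: [0.535, -0.1172, 0.1495]
ee_rot: [-3.141, 0.0, 0.348]
force: [0.2, 0.7, -2.0]
width: 0.0555
gripper_force: 15.0
shift [0.0008 0.0008 0.121 ] turn 0.0009 rows 2.9015081554630364 0.007023704827037847 q [ 0.1419  0.2154 -0.3772 -0.0004 -0.9784  1.777 ]
```

```bash
python3 nudge.py '[[0.04,0,0.001,0.04,0],[0.04,0,0.001,0.08,0],[0.04,0,0.001,0.1,0],[0.04,0,0.001,0.112,0],[0.04,0,0.001,0.118,0],[0.04,0,0.001,0.12,0],[0.04,0,0.001,0.122,0],[0.04,0,0.001,0.122,0],[0.04,0,0.001,0.122,0]]'
python3 nudge.py '[[0.067,0,0,0,0],[0.067,0,0,0,0],[0.067,0,0,0,0],[0.067,0,0,0,0],[0.067,0,0,-0.04,0],[0.067,0,0,-0.08,0],[0.067,0,0,-0.12,0],[0.067,0,0,-0.15,0],[0.067,0,0,-0.15,0],[0.067,-0.13,-0.36,-0.15,0],[0.067,-0.13,-0.36,-0.15,0],[0.067,-0.13,-0.36,-0.15,0],[0.067,-0.13,-0.36,-0.15,0],[0.067,-0.13,-0.36,-0.15,0],[0.067,-0.13,-0.36,-0.15,0],[0.067,-0.13,-0.36,-0.15,0],[0.067,-0.13,-0.36,-0.15,0],[0.067,-0.13,-0.36,-0.15,0],[0.067,-0.13,-0.36,-0.15,0],[0.067,-0.13,-0.36,-0.15,0]]'
python3 - <<'E'
from h import *
im=optics.grab_frame("top")[:,:,::-1]; cv2.imwrite("pics/top6.png",cv2.resize(im[155:250,262:402],None,fx=5,fy=5,interpolation=cv2.INTER_CUBIC))
im=optics.grab_frame("side")[:,:,::-1]; cv2.imwrite("pics/side6.png",cv2.resize(im[150:390,220:470],None,fx=2.4,fy=2.4,interpolation=cv2.INTER_CUBIC))
E
```

```text
t: 35.98
eef_pos: [0.5368, -0.1179, 0.0289]
ee_rot: [3.141, -0.003, 0.349]
force: [-0.2, -0.4, -1.7]
width: 0.0554
gripper_force: 15.0
t: 37.65
eef_pos: [0.289, 0.1779, 0.1781]
ee_rot: [-3.14, -0.002, 0.355]
force: [0.4, -0.8, 0.5]
width: 0.0669
gripper_force: 0.0
```

View pics/top6.png

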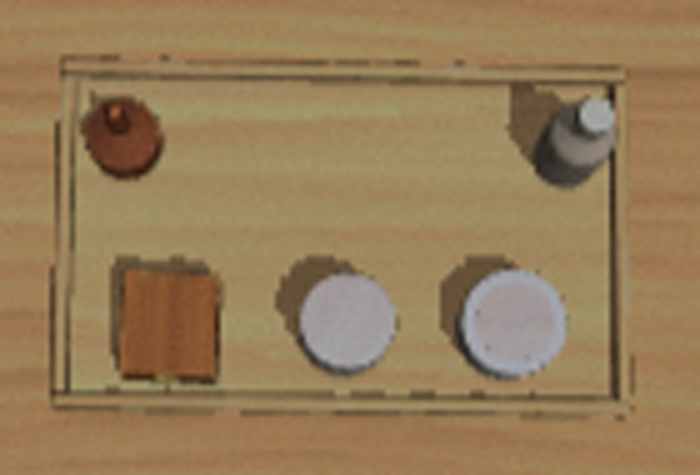

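View pics/side6.png

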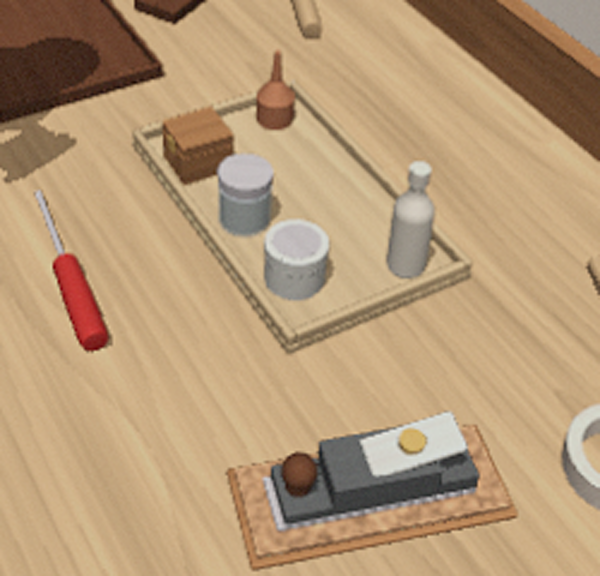

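Box (170,325), jar (348,322) and tin (513,322) are all upright and within about 2 crop pixels (about 1 mm) of their starting spots. The can and bottle are untouched, and the plane lies centred on the pad. Handing in.

```bash
python3 nudge.py '[[0.067,0,0,0,0],[0.067,0,0,0,0],[0.067,0,0,0,0]]'; python3 -c "
from station import arm, optics, get_state
print(arm.job_done())"
```

```text
t: 38.0
eef_pos: [0.2911, 0.1746, 0.1774]
ee_rot: [3.141, 0.0, 0.345]
force: [-0.5, -0.4, -0.4]
width: 0.0672
gripper_force: 0.0
the job is handed in; nothing more can be done
None
```

The job is handed in at about 38 s, with no verdict returned: in the last pictures the plane lies sole down, centred and aligned on the cork pad, the tin, jar and box stand upright within about 1 mm of where they started, and nothing was tipped.

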